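# Switch the vial sorter to the blue chute and release the vials

## Robot

A 6-joint arm with a two-finger parallel gripper is mounted at the origin on a cart in front of the work surface, level with it; the furniture and walls round the work are solid. World frame = base frame: x ahead of the robot, y to its left, z up, the work surface at z = 0. Lengths are in m, angles in degrees, forces in N, time in s.
With the tool pointing down it reaches from about 0.325 to 0.9 m from the base axis. Payload 3.5 kg.
Tool frame: the origin (TCP) lies at the very end of the fingers, on their centre line; the grasp point (between the pads) lies env.grasp_offset behind it (env.grasp_offset is the distance from the TCP to the grasp point, in m); z points along the fingers, y is the line along which they close (so a half turn about z gives the same grasp; the last joint's range is limited). The gripper opens to 85 mm and grips with 20 to 120 N. Pads are 22 mm wide; open, the fingers measure 114 mm over their backs; the gripper's body (76 mm by 85 mm) begins 54 mm behind the grasp point. The pads swing forward as they close: fully open they stand 13 mm farther back than shut.
Start: joints at [64.779, 15.837, -1.513, 72.651, 0, 84.076], TCP at [0.207, 0.59, 0.231] pointing down, gripper open.
Joint ranges: [-178.77, 178.77], [-48.84, 107.48], [-61.69, 71.31], [-111.58, 123.2], [-90, 87.43], [-180, 180]. Speed limits (degrees/s): [147.25, 147.25, 180, 180, 180, 180].

## Interface

Orientations are given as [roll, pitch, yaw] about the fixed x, y, z axes, in that order (R = Rz(yaw) Ry(pitch) Rx(roll)).
In Python, from cell import read_state, snapshot, env gives the robot as it stands.
- The arm moves only by the tool arm_command, never from a script. Its argument "increments" is a list that holds one entry, the list of rows, each a list of 7 numbers: the shift along the tool's x, y, z scaled (see below), then the turn, a rotation vector about the tool's x, y, z scaled (see below), then the opening, from -1 (shut) to 1 (fully open). In form: [[[tx, ty, tz, rx, ry, rz, hand], ...]]. A call has 1 to 5 rows; each row is the pose to reach, as a shift and turn from the pose commanded when the call began, along the tool's axes at that moment; what a row does not reach only later rows make up. The controller multiplies each number of a shift by 0.15 m and each number of a turn by 1.5 rad. A row lasts 1/12 s, in which the tool goes at most 41.7 mm and 7.16 degrees, less where a joint would pass 70% of its speed; a pose out of reach is approached as far as the arm can. A call with a number of a shift or a turn outside -1 to 1 is refused whole. A call with a gripper value outside its range is refused whole. The fingers move at their own pace and stop on an object; "newtons" is the grip in N (left out, the last holds). Time passes only in rows, so rows that repeat a pose let the fingers close. It gives the time, the measured TCP pose, the force, the opening and the grip force at its end, in the units of the state.
- read_state(): the state, without advancing time (a new reading comes with each control period).
- snapshot(name): name is "scene" or "top" or "wrist"; returns a dict with "color" (420x560x3 uint8, red, green, blue), "depth" (420x560 float32, m along the optical axis (not along the pixel's ray), 0 where there is no reading), "fx", "fy", "cx", "cy" (pixels), "dist" ([k1, k2, p1, p2, k3] as OpenCV has them; the pictures are not rectified), "extrinsics" (4x4, takes a point from camera to world coordinates); the wrist camera has in their place "tool_from_camera" (4x4, takes a point from camera to tool coordinates, whose origin is the TCP and whose axes are the flange's). Camera axes: x right, y down, z forward; pixel columns grow to the right and rows downward; lengths in m; the calibration is good to about 2 mm. A picture is of the moment at which its call begins: read the wrist's pose just before it.
- env.hand_in(): hands the job in; it is judged then, once.
The state is a dict: "time_s": time; "joint_positions": joint angles; "dq": joint speeds; "joint_efforts": joint torques, N m; "eef_pos": TCP position; "orientation": TCP orientation; "wrist_force": force on the tool from outside, world axes, zero at the start; "torque": the same for the moment, N m; "width": finger opening in m; "grip_force": force on a finger pad.
Only numpy, scipy, OpenCV 4.12 (cv2) and the standard library are available. Lean on these libraries where they do the work, as an engineer would, in place of code of your own. Each camera call takes 0.05 s, during which the arm holds its last target. There are 200 camera calls.

## Task

The seesaw gate of the vial sorter is tipped to the yellow chute. Gently press its raised blue pad down with the fingertips until the gate rocks over to the blue side, then push the red shutter tab all the way open towards the yellow side so that all three vials run down into the blue pocket. Grasp and lift nothing, do not touch the vials, and leave the beaker, stopper and timer where they are.

Things in the scene. Friction and masses are not known exactly. Their poses are not given: they have to be found in the camera images.
- sorter: bench-top vial sorter, fixed, 356 mm long (y), 70 mm deep (x), 179 mm high at the magazine; white base, clear walls. Origin: centre of its underside, on the bench. +x points away from the robot, +y (left) to the yellow chute and pocket, -y (right) to the blue ones. The seesaw gate's pivot lies along x, 70 mm above the origin
- magazine (a point): centre of the open top of the clear vial magazine, 179 mm above the sorter's origin; it holds three vials one above another over the gate. Slot 20 mm wide in y, 55 mm in x, walls from 123 to 179 mm height
- blue_pocket (a point): centre of the floor of the blue pocket, 8 mm above the bench; it spans 98 to 174 mm from the sorter's middle along -y, end wall 50 mm high. The slippery blue chute falls into it. The yellow pocket is its mirror image
- gate (a joint): tilt of the seesaw gate about the sorter's x axis: +0.30 rad (a stop) = down to the yellow side, as at the start; -0.30 rad (a stop) = down to the blue side. It is over-centre: past 0 it drops to the nearer stop by itself and stays there; rocking it over takes less than 1 N at the pad
- blue_pad (a point): centre of the top face of the gate's blue press pad (26 mm in x, 34 mm in y), on a steel arm 54 mm in front of the sorter's origin. It turns with the gate; in the sorter's frame: raised (gate +0.30) y = -76, z = 130 mm; at balance y = -90, z = 105 mm; fully down y = -96, z = 77 mm. Free above
- yellow_pad (a point): the like point of the yellow pad on the +y side
- shutter (a joint): slide of the shutter under the vial magazine along the sorter's +y: 0 = shut (starts within 3 mm of it), 0.030 m (a stop) = fully open. Moves against about 1 N of friction and stays where left
- shutter_tab (a point): top centre of the shutter's upright red tab (14 mm in x, 6 mm thick in y) in front of the magazine: 51.5 mm in front of the sorter's origin, top 186.5 mm above the bench, free of other things from 140 mm height up. Push its blue-side (-y) face towards +y to open
- vial_1: screw-cap glass sample vial, 17 mm diameter, 52 mm long, 14 g, white cap; lies level in the magazine. Origin at the centre of its bottom end, its z axis runs to the cap
- vial_2: screw-cap glass sample vial, 17 mm diameter, 52 mm long, 14 g, black cap; lies level in the magazine. Origin at the centre of its bottom end, its z axis runs to the cap
- vial_3: screw-cap glass sample vial, 17 mm diameter, 52 mm long, 14 g, white cap; lies level in the magazine. Origin at the centre of its bottom end, its z axis runs to the cap
- vial_1_mid (a point): middle of vial_1, on its axis, 26 mm from its bottom end
- vial_2_mid (a point): middle of vial_2, on its axis, 26 mm from its bottom end
- vial_3_mid (a point): middle of vial_3, on its axis, 26 mm from its bottom end
- beaker: empty glass beaker, 44 mm wide, 60 mm high, stands loose in front of the yellow pocket; origin at the centre of its underside
- stopper: red rubber stopper, 27 mm wide, 26 mm high, stands loose in front of the blue pocket; origin at the centre of its underside
- timer: white lab timer, 62x66x19 mm, lies loose to the left of the sorter; origin at the centre of its underside

How it is judged (in metres and radians):
On the way, in this order (a step that is already met when the one before it is completed fails the run):
1. the gate is rocked over to the blue side while the shutter is still shut (value of joint gate below -0.25 rad and value of joint shutter below 0.008 m), for 0.2 s.
2. the shutter is pushed open (value of joint shutter above 0.024 m), for 0.1 s.
At the end, for the whole second after the job is handed in: The gate is tipped to the blue side (below -0.25 rad), the shutter is open by more than 24 mm, and all three vials lie at rest in the blue pocket (the middle of each between 100 and 178 mm from the middle of the sorter on the blue side and less than 55 mm above the bench) (value of joint gate below -0.25 rad and value of joint shutter above 0.024 m and y of vial_1_mid in the frame of sorter between -0.178 and -0.1 m and height (world z) of each of vial_1_mid, vial_2_mid, vial_3_mid below 0.055 m and linear speed of each of vial_1, vial_2, vial_3 below 0.03 m/s and y of vial_2_mid in the frame of sorter between -0.178 and -0.1 m and y of vial_3_mid in the frame of sorter between -0.178 and -0.1 m); the robot touches nothing.
It fails at once if a vial is touched by the robot (contact force between any of the fingers, the arm and vial_1 above 0.3 N or contact force between any of the fingers, the arm and vial_2 above 0.3 N or contact force between any of the fingers, the arm and vial_3 above 0.3 N).
It fails at once if a vial is lifted (height (world z) of any of vial_1, vial_2, vial_3 above 0.195 m).
It fails at once if the sorter is pressed or squeezed with more than 35 N (contact force between any of the fingers, the arm and sorter above 35 N).
It fails at once if the beaker, stopper or timer is moved by more than 15 mm (distance of any of beaker, stopper, timer from where it was at the start of the episode above 0.015 m).
It also fails if it takes over 45 s, if anything falls off the work surface, if the arm or the gripper's body presses on something with over 40 N, if the wrist force passes 120 N, or if a joint passes its speed limit or range.

## Working session

There is one attempt and no reset: what is moved stays moved. The work goes in short steps, Python scripts to look and compute and a tool call to move; the robot and the scene stay as the last step left them, time stands still between calls to the robot, and variables do not carry over. Pictures are saved under pics/ and viewed, at most 10 in all, crops included, and the job is handed in when it is done.

Besides the shell and the picture viewer there is one more tool, called by a JSON object that holds its "fn" and its "kwargs", one argument or row to a line. arm_command: Moves the arm, as the interface text tells. Shifts and turns lie within -1 to 1; 1 stands for 0.15 m of shift or 1.5 rad of turn. Its arguments: {"type":"object","properties":{"increments":{"type":"array"},"newtons":{"type":"number"}},"required":["increments"]}

```bash
mkdir -p pics
cat > h.py <<'E'
import numpy as np, cv2
from cell import read_state, snapshot, env
def snap(n,out):
    s=snapshot(n); np.savez('pics/'+out+'.npz',**s); cv2.imwrite('pics/'+out+'.png',s['color'][:,:,::-1]); return s
def pt(s,u,v,d=None):
    K=np.array([[s['fx'],0,s['cx']],[0,s['fy'],s['cy']],[0,0,1.]])
    x=cv2.undistortPoints(np.array([[[u,v]]],float),K,np.array(s['dist'],float))[0,0]
    if d is None:
        p=s['depth'][int(v)-1:int(v)+2,int(u)-1:int(u)+2]; d=np.median(p[p>0])
    return (s['extrinsics']@np.array([x[0]*d,x[1]*d,d,1]))[:3]
def ray(s,u,v,z):  # intersect with plane z
    a=pt(s,u,v,.1);b=pt(s,u,v,1.); return a+(b-a)*(z-a[2])/(b[2]-a[2])
E
python3 -c "
from h import *
a=snap('scene','s1');b=snap('top','t1')
cv2.imwrite('pics/both.png',cv2.resize(np.vstack([a['color'],b['color']])[:,:,::-1],None,fx=.71,fy=.71))
for s in(a,b):print(s['extrinsics'].round(3))
print({k:np.round(v,3) for k,v in read_state().items()})"
```

```text
[[ 0.476 -0.603  0.64  -0.252]
 [-0.88  -0.336  0.336 -0.376]
 [ 0.012 -0.723 -0.69   0.904]
 [ 0.     0.     0.     1.   ]]
[[-0.017 -0.982  0.186  0.26 ]
 [-1.     0.015 -0.016  0.02 ]
 [ 0.013 -0.186 -0.982  1.034]
 [ 0.     0.     0.     1.   ]]
{'time_s': np.float64(0.1), 'joint_positions': array([64.78 , 15.877, -1.59 , 72.653,  0.   , 84.076]), 'dq': array([ 0.086, -0.091,  0.173, -0.096,  0.036, -0.01 ]), 'joint_efforts': array([ 1.0000e-03, -4.4671e+01,  2.9613e+01,  8.0000e-03, -0.0000e+00,
       -0.0000e+00]), 'eef_pos': array([0.206, 0.589, 0.23 ]), 'orientation': array([-1.79881e+02, -1.30000e-02,  1.60704e+02]), 'wrist_force': array([1.159, 0.049, 0.446]), 'torque': array([-0.075, -0.044, -0.003]), 'grip_force': np.float64(0.0), 'width': np.float64(0.086)}
```

View pics/s1.png

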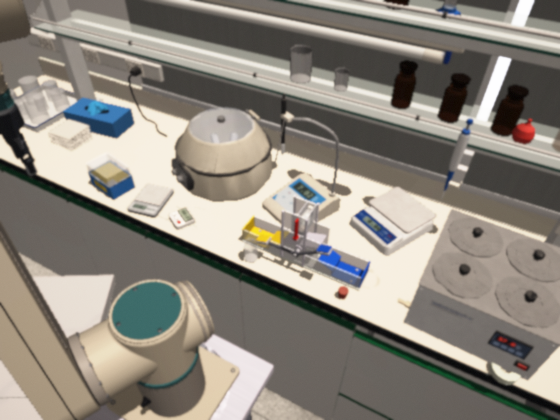

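View pics/t1.png

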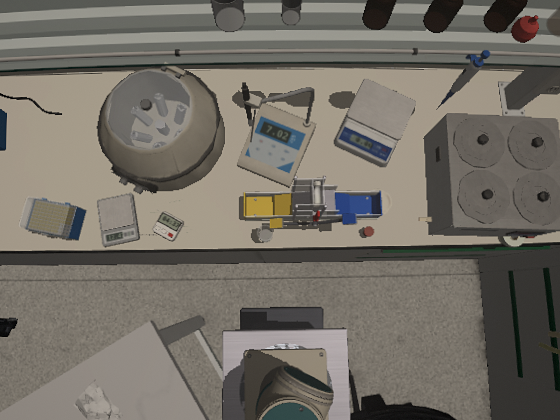

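The sorter sits at about u 240–382, v 180–230 in the top view, with the beaker at (262,235), the stopper at (368,231) and the timer at (168,226). I'll enlarge that area.

```bash
python3 -c "
import cv2,numpy as np
a=cv2.imread('pics/t1.png')[170:250,230:390];cv2.imwrite('pics/tc.png',cv2.resize(a,None,fx=5,fy=5,interpolation=cv2.INTER_CUBIC))
a=cv2.imread('pics/s1.png')[185:305,230:380];cv2.imwrite('pics/sc.png',cv2.resize(a,None,fx=5,fy=5,interpolation=cv2.INTER_CUBIC))
"
```

```text
(no output)
```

View pics/tc.png

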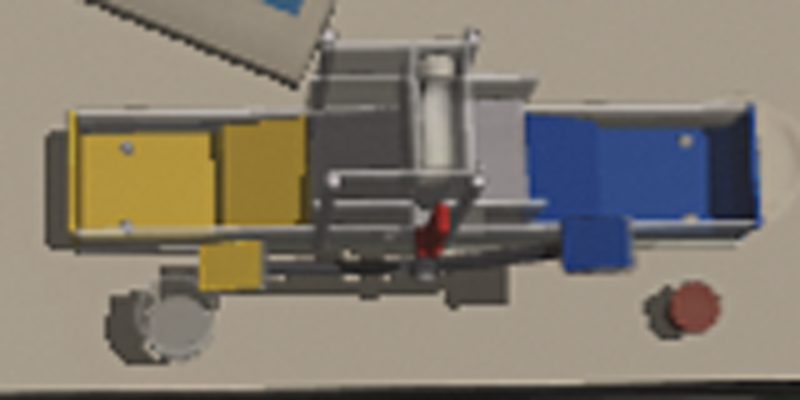

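View pics/sc.png

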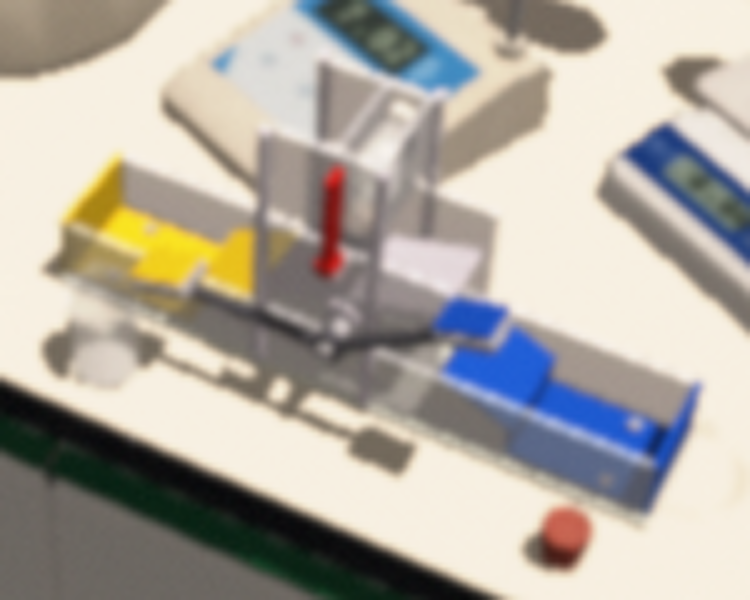

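The top crop shows the blue pad at full-image (349.6,218.6) and the top of the red tab at about (318.4,211.8). The end-wall corners are at about (244,192.4), (244,217), (381,191) and (382.4,215).

```bash
python3 -c "
from h import *
s=dict(np.load('pics/t1.npz'));q=dict(np.load('pics/s1.npz'))
f=lambda x,y:(230+x/5,170+y/5)
g=lambda x,y:(230+x/5,185+y/5)
def P(n,x,y,z):
  u,v=f(x,y); print(n,ray(s,u,v,z).round(4),pt(s,round(u),round(v)).round(4))
def Q(n,x,y,z):
  u,v=g(x,y); print('S',n,ray(q,u,v,z).round(4),pt(q,round(u),round(v)).round(4))
for n,x,y,z in[('yb',70,112,.05),('yf',70,233,.05),('bb',753,105,.05),('bf',760,225,.05),('pad',598,243,.13),('ypad',231,265,.08),('tab',443,210,.1865),('p1',330,35,.179),('p2',470,35,.179),('p3',333,180,.179),('p4',478,180,.179),('stop',695,307,.026),('beak',178,325,.06)]:P(n,x,y,z)
for n,x,y,z in[('pad',475,320,.13),('tab',336,172,.1865),('ye',122,160,.05),('yf',65,220,.05),('be',697,385,.05),('bf',655,463,.05),('stop',567,525,.026),('p3',265,133,.179),('p4',378,180,.179),('p1',327,65,.179),('p2',437,97,.179)]:Q(n,x,y,z)
"
```

```text
yb [0.4983 0.099  0.05  ] [0.5107 0.1028 0.003 ]
yf [0.435 0.099 0.05 ] [0.4382 0.1009 0.0264]
bb [ 0.4971 -0.2548  0.05  ] [ 0.5087 -0.2693  0.002 ]
bf [ 0.4338 -0.2543  0.05  ] [ 0.4425 -0.2679  0.0012]
pad [ 0.4123 -0.1546  0.13  ] [ 0.4111 -0.1552  0.1313]
ypad [0.4125 0.0175 0.08  ] [0.4128 0.018  0.0782]
tab [ 0.4186 -0.0758  0.1865] [ 0.4185 -0.0767  0.1868]
p1 [ 0.501  -0.0285  0.179 ] [ 0.501  -0.0285  0.1791]
p2 [ 0.5002 -0.0918  0.179 ] [ 0.5002 -0.0918  0.179 ]
p3 [ 0.4343 -0.0282  0.179 ] [ 0.434  -0.029   0.1803]
p4 [ 0.4333 -0.0928  0.179 ] [ 0.4336 -0.0939  0.1775]
stop [ 0.3952 -0.2239  0.026 ] [ 0.3962 -0.2237  0.0268]
beak [0.3858 0.0443 0.06  ] [0.3932 0.0447 0.0026]
S pad [ 0.4118 -0.1559  0.13  ] [ 0.4112 -0.1561  0.1307]
S tab [ 0.4178 -0.075   0.1865] [ 0.4201 -0.0734  0.1851]
S ye [0.4942 0.0939 0.05  ] [0.4976 0.0974 0.0454]
S yf [0.4375 0.0971 0.05  ] [0.4392 0.0983 0.0478]
S be [ 0.4951 -0.2527  0.05  ] [ 0.4966 -0.2515  0.0476]
S bf [ 0.4364 -0.2515  0.05  ] [ 0.4393 -0.2512  0.0449]
S stop [ 0.3973 -0.2229  0.026 ] [ 0.3989 -0.2215  0.0232]
S p3 [ 0.4323 -0.0289  0.179 ] [ 0.4345 -0.0278  0.1753]
S p4 [ 0.4297 -0.0921  0.179 ] [ 0.4347 -0.0911  0.1742]
S p1 [ 0.4924 -0.0329  0.179 ] [ 0.4969 -0.0297  0.1741]
S p2 [ 0.4978 -0.0922  0.179 ] [ 0.4991 -0.0905  0.1786]
```

The sorter origin is about (0.466, -0.0785) with yaw near 0. The pads, tab and posts all agree with the stated sizes. Next I close the fingers, square up the tool and travel.

{"fn": "arm_command", "kwargs": {
  "increments": [
    [[-0.5, -0.81, -0.4, 0, 0, -0.224, -1], [-0.5, -0.81, -0.4, 0, 0, -0.224, -1], [-0.5, -0.81, -0.4, 0, 0, -0.224, -1], [-0.5, -0.81, -0.4, 0, 0, -0.224, -1], [-0.5, -0.81, -0.4, 0, 0, -0.224, -1]]
  ],
  "newtons": 20
}}

```text
time_s: 0.52
eef_pos: [0.238, 0.4471, 0.2939]
orientation: [180.0, 0.1, 179.8]
wrist_force: [0.3, 0.8, 0.2]
width: 0.0254
grip_force: 0.0
```

```bash
python3 -c "
from h import *
print(env.grasp_offset,read_state()['orientation'],read_state()['eef_pos'])"
```

```text
0.0187 [1.79970319e+02 1.24051054e-01 1.79786328e+02] [0.23795357 0.4470724  0.2939171 ]
```

{"fn": "arm_command", "kwargs": {
  "increments": [
    [[-0.35, -1, 0, 0, 0, 0, -1], [-0.35, -1, 0, 0, 0, 0, -1], [-0.35, -1, 0, 0, 0, 0, -1], [-0.35, -1, 0, 0, 0, 0, -1], [-0.35, -1, 0, 0, 0, 0, -1]]
  ]
}}

```text
time_s: 0.93
eef_pos: [0.2902, 0.2961, 0.2907]
orientation: [-179.8, -0.0, 179.6]
wrist_force: [-1.0, 1.5, -0.7]
width: -0.0
grip_force: 0.0
```

{"fn": "arm_command", "kwargs": {
  "increments": [
    [[-0.45, -1, 0, 0, 0, 0, -1], [-0.45, -1, 0, 0, 0, 0, -1], [-0.45, -1, 0, 0, 0, 0, -1], [-0.45, -1, 0, 0, 0, 0, -1], [-0.45, -1, 0, 0, 0, 0, -1]]
  ]
}}

```text
time_s: 1.35
eef_pos: [0.3596, 0.1456, 0.291]
orientation: [-179.9, 0.1, 179.4]
wrist_force: [0.5, 0.6, -0.1]
width: -0.0002
grip_force: 0.0
```

{"fn": "arm_command", "kwargs": {
  "increments": [
    [[-0.33, -1, 0, 0, 0, 0, -1], [-0.33, -1, 0, 0, 0, 0, -1], [-0.33, -1, 0, 0, 0, 0, -1], [-0.33, -1, 0, 0, 0, 0, -1], [-0.33, -1, 0, 0, 0, 0, -1]]
  ]
}}

```text
time_s: 1.77
eef_pos: [0.4086, -0.0036, 0.2909]
orientation: [-179.9, 0.1, 179.6]
wrist_force: [0.1, 0.8, 0.3]
width: 0.0001
grip_force: 0.0
```

{"fn": "arm_command", "kwargs": {
  "increments": [
    [[0, -1, 0, 0, 0, 0, -1], [0, -1, 0, 0, 0, 0, -1], [0, -1, 0, 0, 0, 0, -1], [0, -1, 0, 0, 0, 0, -1], [0, -1, 0, 0, 0, 0, -1]]
  ]
}}

```text
time_s: 2.18
eef_pos: [0.4071, -0.1528, 0.2907]
orientation: [-179.9, 0.0, 179.7]
wrist_force: [0.2, 0.2, -0.3]
width: 0.0
grip_force: 0.0
```

```bash
python3 -c "
from h import *
s=read_state();print(s['eef_pos'],s['orientation'],s['wrist_force'])
a=snap('scene','s2')['color'][150:310,200:400,::-1];cv2.imwrite('pics/s2c.png',cv2.resize(a,None,fx=3.75,fy=3.75))"
```

```text
[ 0.40708154 -0.15283732  0.29074969] [-1.79937937e+02  1.56938602e-03  1.79705955e+02] [ 0.16189628  0.18689516 -0.25394042]
```

View pics/s2c.png

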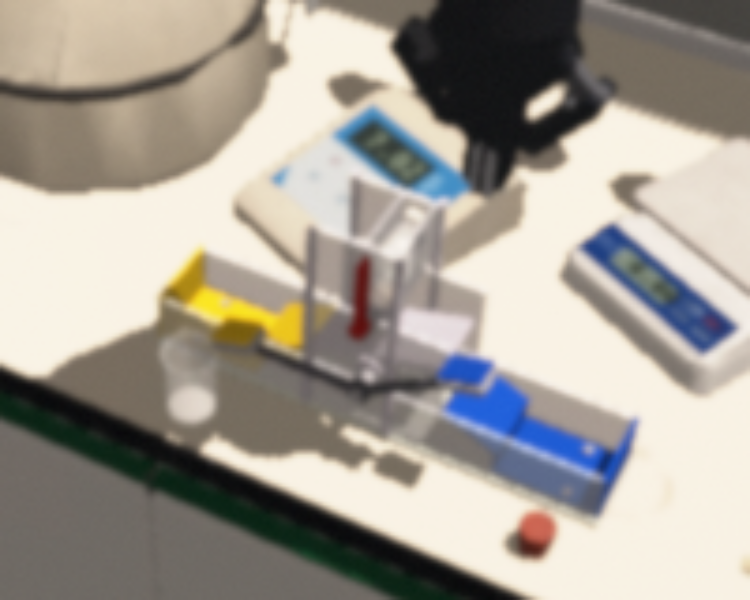

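The gripper is above the pad and clear, and the beaker and stopper are undisturbed. I'll go down towards the pad.

{"fn": "arm_command", "kwargs": {
  "increments": [
    [[-0.02, -0.06, 0.27, 0, 0, 0, -1], [-0.02, -0.06, 0.54, 0, 0, 0, -1], [-0.02, -0.06, 0.8, 0, 0, 0, -1], [-0.02, -0.06, 0.95, 0, 0, 0, -1], [-0.02, -0.06, 0.95, 0, 0, 0, -1]]
  ]
}}

```text
time_s: 2.65
eef_pos: [0.4048, -0.1543, 0.1431]
orientation: [179.6, -0.6, -179.9]
wrist_force: [-0.5, -0.4, -0.3]
width: 0.0001
grip_force: 0.0
```

{"fn": "arm_command", "kwargs": {
  "increments": [
    [[0, 0, 0.04, 0, 0, 0, -1], [0, -0.01, 0.08, 0, 0, 0, -1], [0, -0.02, 0.12, 0, 0, 0, -1], [0, -0.03, 0.16, 0, 0, 0, -1], [0, -0.04, 0.2, 0, 0, 0, -1]]
  ]
}}

```text
time_s: 3.07
eef_pos: [0.4104, -0.1654, 0.1196]
orientation: [-179.9, 0.1, 180.0]
wrist_force: [-0.1, -0.0, 0.3]
width: -0.0004
grip_force: 0.1
```

```bash
python3 -c "
from h import *
s=read_state();print(s['eef_pos'],s['wrist_force'])
a=snap('scene','s3')['color'][150:310,200:400,::-1];cv2.imwrite('pics/s3c.png',cv2.resize(a,None,fx=3.75,fy=3.75))"
```

```text
[ 0.41040799 -0.16543343  0.11960973] [-0.0928443  -0.04212927  0.2649526 ]
```

View pics/s3c.png

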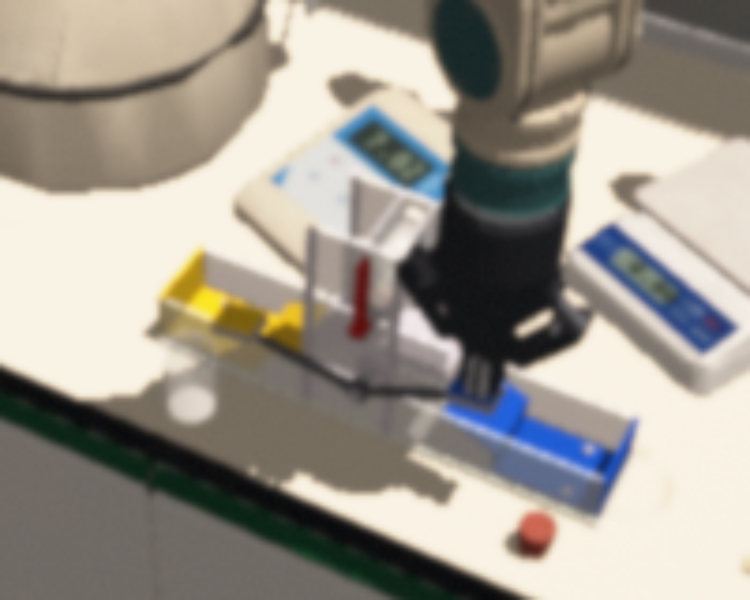

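The pad is going down under the fingers and the yellow pad is rising. I'll carry on down past balance.

{"fn": "arm_command", "kwargs": {
  "increments": [
    [[0, -0.02, 0.04, 0, 0, 0, -1], [0, -0.04, 0.08, 0, 0, 0, -1], [0, -0.06, 0.12, 0, 0, 0, -1], [0, -0.07, 0.16, 0, 0, 0, -1], [0, -0.07, 0.19, 0, 0, 0, -1]]
  ]
}}

```text
time_s: 3.53
eef_pos: [0.4089, -0.1755, 0.0894]
orientation: [180.0, -0.0, 179.9]
wrist_force: [-0.1, -0.6, 0.2]
width: -0.0001
grip_force: 0.0
```

{"fn": "arm_command", "kwargs": {
  "increments": [
    [[0, 0, 0, 0, 0, 0, -1], [0, 0, 0, 0, 0, 0, -1], [0, 0, 0, 0, 0, 0, -1], [0, 0, 0, 0, 0, 0, -1], [0, 0, 0, 0, 0, 0, -1]]
  ]
}}

```text
time_s: 3.95
eef_pos: [0.4095, -0.1753, 0.0907]
orientation: [-180.0, 0.0, 180.0]
wrist_force: [-0.1, 1.1, -0.4]
width: 0.0004
grip_force: 0.0
```

```bash
python3 -c "
from h import *
s=read_state();print(s['eef_pos'],s['wrist_force'])
a=snap('scene','s4')['color'][150:310,200:400,::-1];cv2.imwrite('pics/s4c.png',cv2.resize(a,None,fx=3.75,fy=3.75))"
```

```text
[ 0.40949031 -0.17530438  0.09066586] [-0.07442237  1.07422467 -0.35909004]
```

View pics/s4c.png

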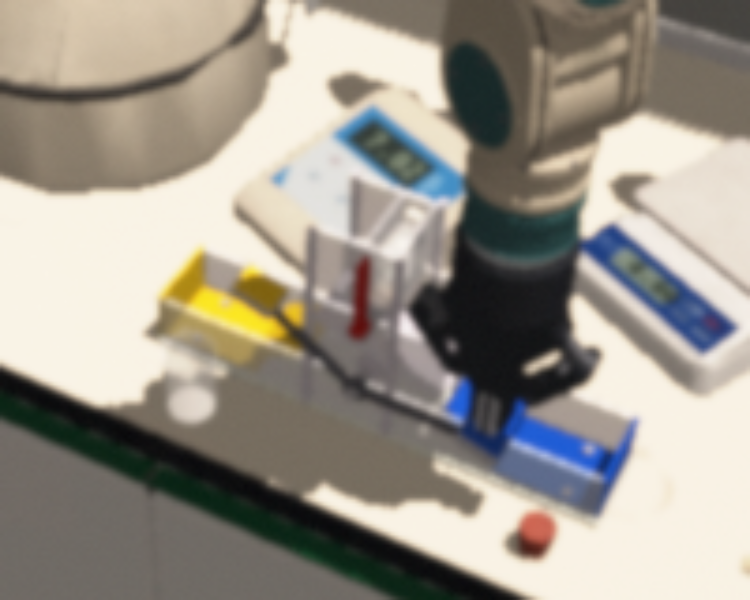

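The gate has rocked to the blue side: the yellow pad is up and the blue arm is down. Next I go up and over beside the tab.

{"fn": "arm_command", "kwargs": {
  "increments": [
    [[0, 0, -0.25, 0, 0, 0, -1], [0, 0, -0.5, 0, 0, 0, -1], [0, 0, -0.75, 0, 0, 0, -1], [0, 0.1, -1, 0, 0, 0, -1], [0, 0.3, -1, 0, 0, 0, -1]]
  ]
}}

```text
time_s: 4.42
eef_pos: [0.4146, -0.134, 0.2489]
orientation: [-179.5, 0.8, 179.8]
wrist_force: [3.1, -0.2, -0.7]
width: -0.0003
grip_force: 0.0
```

{"fn": "arm_command", "kwargs": {
  "increments": [
    [[0, 0, 0.1, 0, 0, 0, -1], [0, 0, 0.25, 0, 0, 0, -1], [0, 0, 0.4, 0, 0, 0, -1], [0, 0, 0.5, 0, 0, 0, -1], [0, 0, 0.5, 0, 0, 0, -1]]
  ]
}}

```text
time_s: 4.83
eef_pos: [0.4066, -0.1288, 0.1623]
orientation: [179.8, -0.3, 180.0]
wrist_force: [-1.5, 0.3, 0.3]
width: -0.0002
grip_force: 0.0
```

```bash
python3 -c "
from h import *
s=read_state();print(s['eef_pos'],s['wrist_force'])
a=snap('scene','s5')['color'][150:310,200:400,::-1];cv2.imwrite('pics/s5c.png',cv2.resize(a,None,fx=3.75,fy=3.75))"
```

```text
[ 0.40655946 -0.12875911  0.16231383] [-1.54228996  0.26835965  0.30553732]
```

View pics/s5c.png

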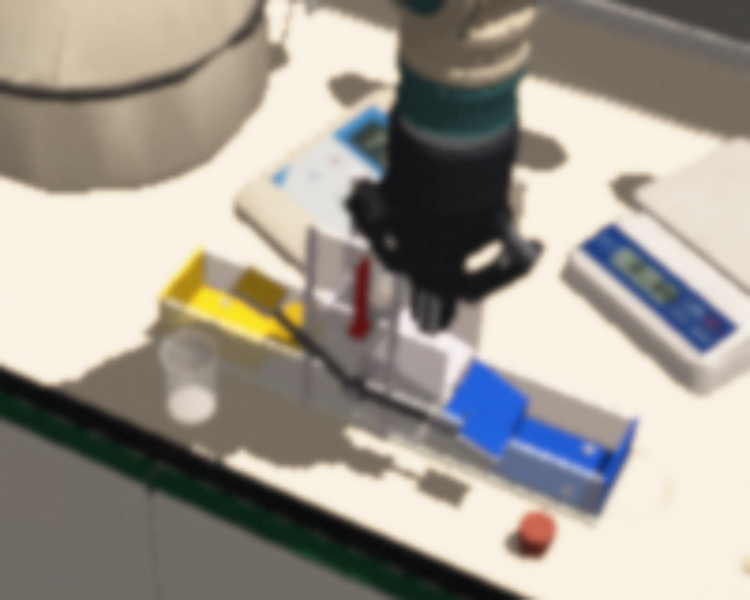

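The gate holds on the blue side and the fingertips are on the blue side of the red tab, so I push towards +y.

{"fn": "arm_command", "kwargs": {
  "increments": [
    [[0.01, 0.08, 0, 0, 0, 0, -1], [0.01, 0.15, 0, 0, 0, 0, -1], [0.01, 0.21, 0, 0, 0, 0, -1], [0.01, 0.26, 0, 0, 0, 0, -1], [0.01, 0.3, 0, 0, 0, 0, -1]]
  ]
}}

```text
time_s: 5.3
eef_pos: [0.4083, -0.0845, 0.1662]
orientation: [-179.9, 0.1, -180.0]
wrist_force: [0.3, -1.2, -0.4]
width: 0.0
grip_force: 0.7
```

{"fn": "arm_command", "kwargs": {
  "increments": [
    [[0, 0.04, 0, 0, 0, 0, -1], [0, 0.08, 0, 0, 0, 0, -1], [0, 0.11, 0, 0, 0, 0, -1], [0, 0.14, 0, 0, 0, 0, -1], [0, 0.14, 0, 0, 0, 0, -1]]
  ]
}}

```text
time_s: 5.72
eef_pos: [0.4076, -0.0634, 0.1652]
orientation: [180.0, -0.0, -180.0]
wrist_force: [-0.0, -0.0, -0.2]
width: 0.0
grip_force: 0.0
```

```bash
python3 -c "
from h import *
s=read_state();print(s['eef_pos'],s['wrist_force'])
a=snap('scene','s6')['color'][150:310,200:400,::-1]
b=snap('top','t6')['color'][170:250,230:390,::-1]
a=cv2.resize(a,(375,300));b=cv2.resize(b,(800,400))[:,200:];cv2.imwrite('pics/s6c.png',np.vstack([np.hstack([a,cv2.resize(b[:, :],(425,300))])]))"
```

```text
[ 0.40762109 -0.06338067  0.16521318] [-0.00856148 -0.01059776 -0.21241024]
```

View pics/s6c.png

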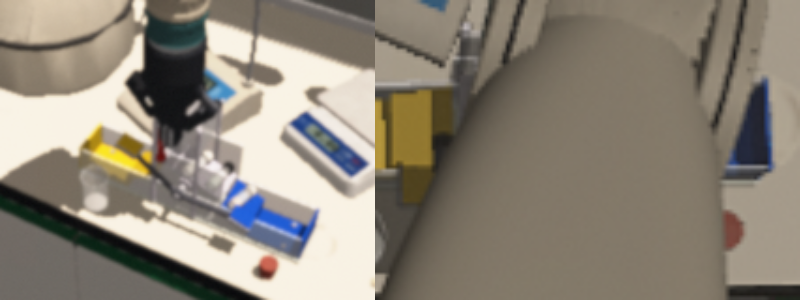

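The vials are running down the blue chute. I'll push on in small steps until the stop shows up as force.

{"fn": "arm_command", "kwargs": {
  "increments": [
    [[0, 0.01, 0, 0, 0, 0, -1], [0, 0.02, 0, 0, 0, 0, -1], [0, 0.03, 0, 0, 0, 0, -1], [0, 0.03, 0, 0, 0, 0, -1], [0, 0.03, 0, 0, 0, 0, -1]]
  ]
}}

```text
time_s: 6.23
eef_pos: [0.4076, -0.0628, 0.1653]
orientation: [-179.5, -0.1, 179.8]
wrist_force: [-0.2, -9.8, -2.7]
width: -0.0
grip_force: 4.8
```

The stop is reached: 9.8 N with only 0.6 mm of travel. I back off and go up.

{"fn": "arm_command", "kwargs": {
  "increments": [
    [[0, -0.1, 0, 0, 0, 0, -1], [0, -0.2, 0, 0, 0, 0, -1], [0, -0.2, -0.2, 0, 0, 0, -1], [0, -0.2, -0.4, 0, 0, 0, -1], [0, -0.2, -0.6, 0, 0, 0, -1]]
  ]
}}

```text
time_s: 6.65
eef_pos: [0.4069, -0.0895, 0.2557]
orientation: [179.9, -0.1, 179.9]
wrist_force: [0.9, 0.5, -0.5]
width: -0.0001
grip_force: 0.0
```

{"fn": "arm_command", "kwargs": {
  "increments": [
    [[0.2, 0.2, -0.3, 0, 0, 0, -1], [0.3, 0.5, -0.4, 0, 0, 0, -1], [0.3, 0.8, -0.4, 0, 0, 0, -1], [0.3, 1, -0.4, 0, 0, 0, -1], [0.3, 1, -0.4, 0, 0, 0, -1]]
  ]
}}

```text
time_s: 7.07
eef_pos: [0.3622, 0.0641, 0.3168]
orientation: [179.8, 0.1, -179.9]
wrist_force: [0.3, 0.5, 0.1]
width: -0.0003
grip_force: 0.0
```

{"fn": "arm_command", "kwargs": {
  "increments": [
    [[0, 0.25, 0, 0, 0, 0, -1], [0, 0.5, 0, 0, 0, 0, -1], [0, 0.75, 0, 0, 0, 0, -1], [0, 1, 0, 0, 0, 0, -1], [0, 1, 0, 0, 0, 0, -1]]
  ]
}}

```text
time_s: 7.48
eef_pos: [0.3624, 0.2157, 0.3151]
orientation: [179.8, -0.0, -179.6]
wrist_force: [0.2, -0.4, -0.8]
width: 0.0003
grip_force: 0.0
```

```bash
python3 -c "
from h import *
s=read_state();print(s['eef_pos'],s['wrist_force'])
a=snap('scene','s7')['color'][185:305,230:380,::-1]
b=snap('top','t7')['color'][170:250,230:390,::-1]
cv2.imwrite('pics/s7c.png',np.vstack([cv2.resize(a,(375,300)),cv2.resize(b,(600,300))[:,225:]]))"
```

```text
[0.36239825 0.21571833 0.31514493] [ 0.22346934 -0.44675447 -0.76142149]
```

View pics/s7c.png

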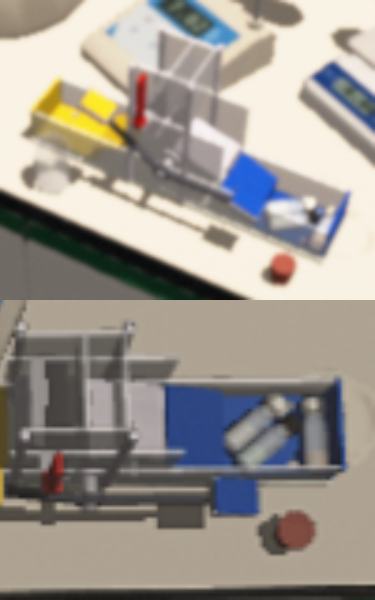

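The magazine is empty and all three vials are in the blue pocket. In the top crop they are at about (315,430), (270,440) and (255,425). I'll check the middles and heights in numbers, and the beaker, stopper and timer.

```bash
python3 -c "
from h import *
s=dict(np.load('pics/t7.npz'));o=dict(np.load('pics/t1.npz'))
for x,y in[(315,430),(270,440),(255,425),(55,468)]:
  u,v=230+(225+x)/3.75,170+(y-300)/3.75;p=pt(s,u,v);print((p-[.466,-.0785,0]).round(3))
for n,(a,b,c,d) in dict(stopper=(222,242,358,378),timer=(208,245,150,186),beaker=(222,248,248,276)).items():
  print(n,np.abs(s['color'][a:b,c:d].astype(int)-o['color'][a:b,c:d]).mean())
snap('top','t8');s2=dict(np.load('pics/t8.npz'))
print(np.abs(s2['color'][190:222,330:385].astype(int)-s['color'][190:222,330:385]).mean())"
```

```text
[ 0.    -0.163  0.025]
[-0.007 -0.131  0.026]
[ 0.004 -0.121  0.026]
[-0.052  0.033  0.182]
stopper 7.954166666666667
timer 74.80755755755756
beaker 10.054029304029305
0.6363636363636364
```

The vial middles are at y = -163, -131 and -121 mm and lie low, and the tab is at +33 mm, so the shutter is fully open. The timer difference comes from the arm standing over it at 0.31 m. I'll let things settle for a moment, then hand in.

{"fn": "arm_command", "kwargs": {
  "increments": [
    [[0, 0, 0, 0, 0, 0, -1], [0, 0, 0, 0, 0, 0, -1], [0, 0, 0, 0, 0, 0, -1], [0, 0, 0, 0, 0, 0, -1], [0, 0, 0, 0, 0, 0, -1]]
  ]
}}

```text
time_s: 8.05
eef_pos: [0.3632, 0.2097, 0.3154]
orientation: [180.0, 0.0, 179.9]
wrist_force: [0.2, -0.4, 0.1]
width: -0.0001
grip_force: 0.0
```

```bash
python3 -c "
from h import *
print(env.hand_in())"
```

```text
the job is handed in; nothing more can be done
None
```

The job is handed in, though no verdict came back: the gate is on the blue side, the shutter is pushed to its stop, and all three vials lie in the blue pocket; the arm stayed clear of the beaker, stopper and timer, but it hid the timer in the last picture, so I couldn't confirm that one by image.

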